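# Set the length stop one hole further out and butt the tube offcut against it

## Robot

A 6-joint arm with a two-finger parallel gripper is mounted at the origin on a cart in front of the work surface, level with it; the furniture and walls round the work are solid. World frame = base frame: x ahead of the robot, y to its left, z up, the work surface at z = 0. Lengths are in mm, angles in degrees, forces in N, time in s.
With the tool pointing down it reaches from about 275 to 825 mm from the base axis. Payload 4.9 kg.
Tool frame: the origin (TCP) lies midway between the tips of the shut fingers; the grasp point (between the pads) lies 19 mm behind it (grip_point_offset is the distance from the TCP to the grasp point, in mm); z points along the fingers, y is the line along which they close (so a half turn about z gives the same grasp; the last joint's range is limited). The gripper opens to 85 mm and grips with 20 to 120 N. Pads are 22 mm wide; open, the fingers measure 114 mm over their backs; the gripper's body (76 mm by 85 mm) begins 54 mm behind the grasp point. The pads swing forward as they close: fully open they stand 13 mm farther back than shut.
Start: joints at [-75.241, 18.69, -11.035, 60.275, 0, 82.311], TCP at [210.032, -508.336, 231.281] pointing down, gripper open.
Joint ranges: [-152.03, 152.03], [-55.5, 102.48], [-74.3, 77.21], [-110.64, 120.58], [-84.22, 78.4], [-180, 180]. Speed limits (degrees/s): [147.25, 147.25, 180, 180, 180, 180].

## Interface

Orientations are given as a 3x3 rotation matrix whose columns are the frame's x, y, z axes.
In Python, from workcell import move_ptp, move_straight, set_joints, command_gripper, pause, solve_ik, capture, IKError, close_job, get_t, get_joint_pos, get_dq, get_joint_efforts, get_tool_pos, get_tcp_rot, get_contact_force, get_moment, get_gripper_width, get_finger_force, grip_point_offset gives the robot as it stands. Calls block until the motion is done:
- move_ptp(position, orientation): joint-space move of the TCP to a pose.
- move_straight(position, rot=None, velocity=150): straight line of the TCP; rot=None keeps the orientation; velocity is the mean speed in mm/s.
- set_joints(angles): joint-space move.
- command_gripper(opening): opening from 0.0 (shut) to 1.0 (fully open); the grip force is fixed at half the most; returns when the fingers have stopped.
- pause(seconds).
- solve_ik(position, orientation): joint angles nearest the present ones, or None.
- capture(name): name is "scene" or "top" or "wrist"; returns a dict with "img" (400x640x3 uint8, red, green, blue), "vfov" (degrees; the focal length in pixels is half the picture's height over the tangent of half this angle, whatever the lens; pixels are square), "cx", "cy" (the principal point, pixels), "xyz" and "orientation" of the camera in the world. Camera axes: x right, y down, z forward; pixel columns grow to the right and rows downward; lengths in mm; the calibration is good to about 2 mm. The wrist camera is an equidistant fisheye: a pixel r from the principal point sees the ray r / f radians off the axis. A picture is of the moment at which its call begins. There is no depth.
A pose or a line that the arm cannot do raises IKError and nothing moves.
- close_job(): hands the job in; it is judged then, once.
Readings, each from a call of its own:
- get_t(): time.
- get_joint_pos(): joint angles.
- get_dq(): joint speeds.
- get_joint_efforts(): joint torques, N m.
- get_tool_pos(): TCP position.
- get_tcp_rot(): TCP orientation.
- get_contact_force(): force on the tool from outside, world axes, zero at the start.
- get_moment(): the same for the moment, N m.
- get_gripper_width(): opening from 0.0 (shut) to 1.0 (fully open).
- get_finger_force(): force on a finger pad.
Only numpy, scipy, OpenCV 4.12 (cv2) and the standard library are available. Lean on these libraries where they do the work, as an engineer would, in place of code of your own. Each camera call takes 0.05 s, during which the arm holds its last target. There are 200 camera calls.

## Task

Set the length stop one hole longer: squeeze its brass spring button in, slide the sleeve outwards, away from the blue block, and let the button click out through the next hole without straining it. Then lay the short square tube on the table along the sleeve, on the side of the yellow stop plate, with its end butted gently and squarely against the plate, and let go. Do not knock the tape measure or the grease tin.

Things in the scene. Friction and masses are not known exactly. Their poses are not given: they have to be found in the camera images.
- length_stop: telescoping length stop, bolted down. Origin: centre of the underside of its 100 x 110 mm grey base plate, on the table. +x runs along the tube from the blue clamp block (x -30 to 30 mm, 64 mm high) outwards to the yellow stop plate, z up. A fixed inner tube along x (y = 0, 45 mm above the table) carries sleeve and button, both with the same axes
- sleeve: square steel tube, 30 x 30 mm, wall 2 mm, sliding along x only, 3 N of friction. Origin on its axis at its middle hole; it reaches 80 mm back and 70 mm forward to the stop plate. 12.5 mm holes in the +y wall; the button starts in the middle one. The next (rear) hole reaches the button 30 to 65 mm further out: hand-drilled, so feel for it; some way beyond it the slide ends
- button: brass spring button, 11 mm across, domed; it moves along y only, at x = 135 mm. Standing through a hole it locks the sleeve; over 15 N against it strains it. Pressed flush (6 mm, 4 N) it is cammed under the wall by 5 to 12 N of pull on the sleeve. A 25 N pinch across the sleeve at the button presses it and grips the sleeve. At a hole it springs out if moved slowly, and the force jumps
- button_tip (a point): outermost point of the button's dome, 45 mm above the table, axes of length_stop. In the frame of length_stop its y is 21 mm standing out fully, 15 mm flush with the sleeve's face, 13 mm or less under the wall
- stop_face (a point): point on the table under the working face of the yellow plate, 70 mm to -y of the sleeve's axis; moves with the sleeve, axes of length_stop. The face looks to -x; the 6 mm plate spans 4 to 60 mm above the table, y +20 to -105 mm from the axis. The work belongs here: end on this face, long axis along x, centred sideways on this point (35 mm is then left between it and the sleeve)
- tube_offcut: loose, short dark square steel tube, 80 mm long (its x), 40 x 40 mm, wall 3 mm, about 0.3 kg, lying on the table; origin in the middle of its underside, z up. Either end may face the stop
- tape_measure: yellow tape measure, 54 x 80 x 68 mm, a bystander; origin in the middle of its underside
- grease_tin: round tin with a red lid, 69 mm across, 60 mm high, a bystander; origin in the middle of its underside
Not all that is in view belongs to the job. What is shaped like the tube_offcut but green or red is not meant.

How it is judged:
By the outcome, as a careful person would: the job done as asked, in the order asked, and still so for the second after the job is handed in, with the robot touching nothing.
It also fails if it takes over 58 s, if anything falls off the work surface, if the arm or the gripper's body presses on something with over 40 N, if the wrist force passes 120 N, or if a joint passes its speed limit or range.

## Working session

There is one attempt and no reset: what is moved stays moved. The work goes in short steps, each a Python script; the robot and the scene stay as the last script left them, time stands still between calls to the robot, and variables do not carry over. Pictures are saved under pics/ and viewed, at most 10 in all, crops included, and the job is handed in when it is done.

```bash
ls; mkdir -p pics
python3 - <<'E'
from workcell import *
import cv2,pickle
d={}
for n in("scene","top"):
    c=capture(n); d[n]=c
    cv2.imwrite(f"pics/{n}0.png",c["img"][:,:,::-1])
    print(n,{k:v for k,v in c.items() if k!="img"})
pickle.dump(d,open("d.pkl","wb"))
print(get_t(),grip_point_offset if not callable(grip_point_offset) else grip_point_offset())
E
```

```text
pics
scene {'vfov': 47.77939329358446, 'cx': 325.2907238809699, 'cy': 195.33181616665925, 'xyz': array([245.49828975, 698.3785689 , 764.72441622]), 'orientation': array([[-0.87217031, -0.33650728,  0.35507998],
       [-0.48878496,  0.56945042, -0.66092018],
       [ 0.02020401, -0.74999271, -0.66113745]])}
top {'vfov': 43.74448992145105, 'cx': 321.91263361784803, 'cy': 200.27764584426697, 'xyz': array([ 365.50573365,    7.3241659 , 1231.09919157]), 'orientation': array([[ 0.07724383, -0.97475966,  0.20946838],
       [-0.9970096 , -0.07600277,  0.01398018],
       [ 0.00229286, -0.20992186, -0.97771548]])}
0.1 18.700000000000003
```

View pics/top0.png

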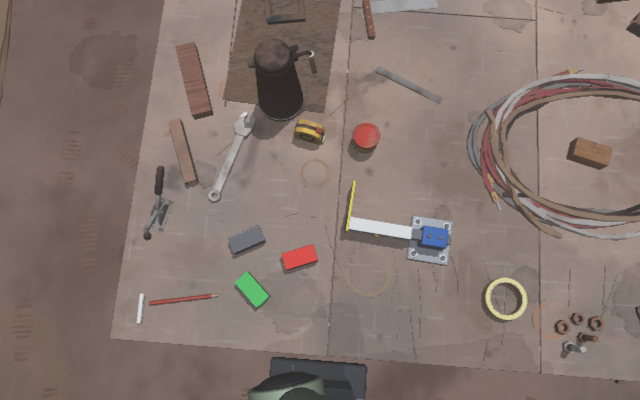

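View pics/scene0.png

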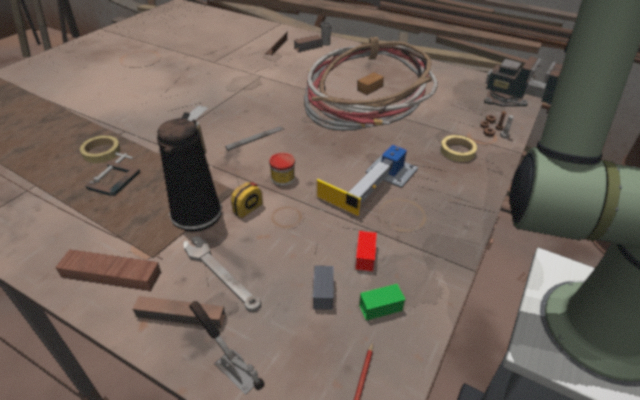

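The top view shows the blue block at (433,237), the sleeve running left to the yellow plate at (352,207), the tin at (366,137) and the tape measure at (309,131). Three short blocks could be the offcut: dark grey (247,240), red (300,257) and green (252,290). Dark grey fits "dark steel", so I'll measure it and confirm it in a crop.

```bash
cat > h.py <<'E'
from workcell import *
import numpy as np,cv2,pickle
def ray(c,uv):
    uv=np.atleast_2d(np.asarray(uv,float)); f=200/np.tan(np.radians(c["vfov"]/2))
    v=np.c_[(uv[:,0]-c["cx"])/f,(uv[:,1]-c["cy"])/f,np.ones(len(uv))]
    return v@np.array(c["orientation"]).T
def plane(c,uv,z):
    d=ray(c,uv); p=np.array(c["xyz"]); return p+d*((z-p[2])/d[:,2])[:,None]
def biggest(m,box):
    x0,y0,x1,y1=box; k=np.zeros(m.shape,np.uint8); k[y0:y1,x0:x1]=m[y0:y1,x0:x1]
    cs,_=cv2.findContours(k,cv2.RETR_EXTERNAL,cv2.CHAIN_APPROX_NONE)
    return max(cs,key=cv2.contourArea)[:,0,:]
def rect(c,ct,z):
    p=plane(c,ct,z)[:,:2].astype(np.float32); return p,cv2.minAreaRect(p)
E
python3 - <<'E'
from h import *
d=pickle.load(open("d.pkl","rb")); c=d["top"]; hsv=cv2.cvtColor(c["img"],cv2.COLOR_RGB2HSV)
H,S,V=[hsv[...,i].astype(int) for i in range(3)]
for n,m,box,z in [("plate",(H>20)&(H<35)&(S>150),(335,170,365,240),60),("blue",(H>105)&(H<125)&(S>130),(400,210,460,260),64),
  ("sleeve",(S<40)&(V>170),(345,205,425,250),60),("tube",(H>95)&(H<135)|(S<40)&(V<130),(220,215,275,265),40),
  ("tin",((H<6)|(H>174))&(S>150),(345,115,390,150),60),("tape",(H>15)&(H<35)&(S>130),(285,110,335,145),60)]:
    ct=biggest(m.astype(np.uint8),box); p,r=rect(c,ct,z)
    print(n,len(ct),ct.min(0),ct.max(0),"centre",np.round(r[0],1),"size",np.round(r[1],1),"ang",round(r[2],1),np.round(cv2.boxPoints(r)).tolist())
im=c["img"][:,:,::-1]
a=cv2.resize(im[205:315,210:320],(400,400),interpolation=cv2.INTER_CUBIC)
b=cv2.resize(im[170:270,340:460],(400,333),interpolation=cv2.INTER_CUBIC)
o=np.zeros((400,800,3),np.uint8);o[:,:400]=a;o[:333,400:]=b;cv2.imwrite("pics/crop1.png",o)
E
```

```text
plate 14 [349 207] [350 214] centre [596.6 -43.4] size [ 2.3 17.2] ang 80.0 [[588.0, -43.0], [605.0, -46.0], [605.0, -44.0], [588.0, -41.0]]
blue 78 [422 226] [447 246] centre [ 549.5 -247.6] size [55.9 42.2] ang 84.8 [[526.0, -274.0], [568.0, -277.0], [573.0, -222.0], [531.0, -218.0]]
sleeve 182 [349 216] [424 238] centre [ 562.8 -134.7] size [ 52.7 179.7] ang 5.4 [[528.0, -48.0], [545.0, -227.0], [597.0, -222.0], [581.0, -43.0]]
tube 104 [228 225] [266 259] centre [505.9 198.9] size [54.  90.7] ang 28.2 [[461.0, 226.0], [504.0, 146.0], [551.0, 172.0], [508.0, 252.0]]
tin 56 [355 126] [369 144] centre [790.9 -64.8] size [24.7 52.2] ang 53.4 [[763.0, -59.0], [805.0, -90.0], [819.0, -70.0], [777.0, -39.0]]
tape 46 [297 128] [319 137] centre [787.6  70.6] size [56.6 13.1] ang 75.2 [[774.0, 45.0], [787.0, 41.0], [801.0, 96.0], [788.0, 100.0]]
```

View pics/crop1.png

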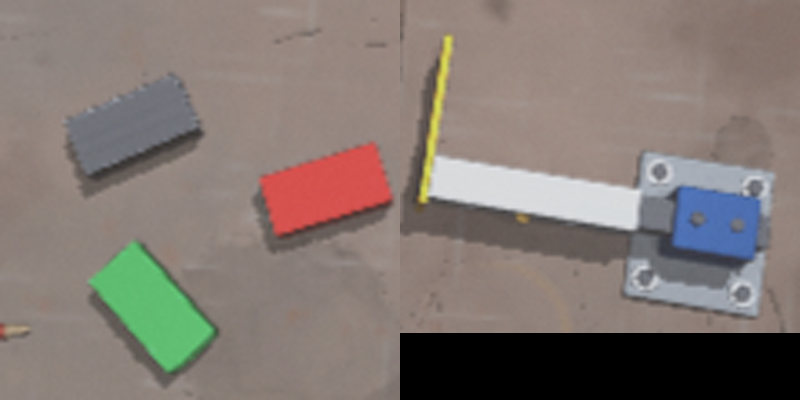

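The crop confirms that the dark grey block with steel shading at top-view pixel (246,239) is the offcut; the red and green ones are decoys. The button is the brass speck at (376.6,235). I'll use these corners for the poses.

Run:
```python
from h import *
d=pickle.load(open("d.pkl","rb")); c=d["top"]
L=lambda a:[(210+x*.275,205+y*.275) for x,y in a]
R=lambda a:[(340+(x-400)*.3,170+y*.3) for x,y in a]
t=plane(c,L([(67,120),(177,75),(199,121),(89,173)]),40);print("tube",t.round(1),t.mean(0).round(1), np.linalg.norm(t[1]-t[0]),np.linalg.norm(t[2]-t[1]),np.degrees(np.arctan2(*(t[0]-t[1]+t[3]-t[2])[1::-1])))
s=plane(c,R([(435,156),(640,190),(640,231),(429,197)]),60);print("sleeve",s.round(1))
u=(s[0]-s[1]+s[3]-s[2]);print("dir",np.degrees(np.arctan2(u[1],u[0])),np.linalg.norm(s[2]-s[1]),np.linalg.norm(s[0]-s[1]))
b=plane(c,R([(677,188),(760,195),(752,258),(673,248)]),64);print("blue",b.round(1),b.mean(0))
p=plane(c,R([(448,38),(425,202)]),60);print("plate",p.round(1),np.linalg.norm(p[0]-p[1]))
q=plane(c,R([(522,217)]),45);print("button",q)
bp=plane(c,R([(642,153),(775,173),(756,317),(625,295)]),5);print("base",bp.round(1),bp.mean(0))
```

```text
tube [[510.7 241.4  40. ]
 [546.3 172.   40. ]
 [516.8 154.3  40. ]
 [477.  222.9  40. ]] [512.7 197.6  40. ] 77.98921381448424 34.400417304493736 118.66893287286074
sleeve [[ 581.5  -47.1   60. ]
 [ 568.3 -194.5   60. ]
 [ 538.8 -195.7   60. ]
 [ 551.5  -44.8   60. ]]
dir 85.03332695209649 29.440304274739585 148.0116394060243
blue [[ 571.1 -220.    64. ]
 [ 570.6 -279.    64. ]
 [ 525.2 -274.5   64. ]
 [ 528.  -218.7   64. ]] [ 548.71909141 -248.04429405   64.        ]
plate [[669.2 -50.8  60. ]
 [547.7 -42.2  60. ]] 121.76690036326394
button [[ 544.61181999 -113.14738207   45.        ]]
base [[ 606.  -204.4    5. ]
 [ 598.5 -304.3    5. ]
 [ 490.  -292.8    5. ]
 [ 498.7 -196.     5. ]] [ 548.29564107 -249.36680211    5.        ]
```

Everything agrees: the axis runs at 85° from the origin near (548.4,-249), and the button station is at (560.4,-114.5). I'll move above it and check with the wrist camera.

```bash
cat >> h.py <<'E'
def R_down(a):  # tool y along heading a (deg), z down
    a=np.radians(a); y=np.array([np.cos(a),np.sin(a),0]); z=np.array([0,0,-1.]); return np.c_[np.cross(y,z),y,z]
def fray(c,uv):
    uv=np.atleast_2d(np.asarray(uv,float)); f=200/np.tan(np.radians(c["vfov"]/2))
    d=uv-[c["cx"],c["cy"]]; r=np.hypot(*d.T)[:,None]; th=r/f
    v=np.c_[np.sin(th)*d/np.maximum(r,1e-9),np.cos(th)]
    return v@np.array(c["orientation"]).T
def fplane(c,uv,z):
    d=fray(c,uv); p=np.array(c["xyz"]); return p+d*((z-p[2])/d[:,2])[:,None]
def fpix(c,P):
    v=(np.atleast_2d(P)-c["xyz"])@np.array(c["orientation"]); f=200/np.tan(np.radians(c["vfov"]/2))
    th=np.arctan2(np.hypot(v[:,0],v[:,1]),v[:,2]); n=v[:,:2]/np.hypot(v[:,0],v[:,1])[:,None]
    return n*(f*th)[:,None]+[c["cx"],c["cy"]]
E
python3 - <<'E'
from h import *
for a in (175,-5):
    q=solve_ik([560.4,-114.5,130],R_down(a)); print(a,None if q is None else np.round(q,1))
print(get_tcp_rot().round(2).tolist())
best=min((175,-5),key=lambda a: 1e9 if solve_ik([560.4,-114.5,130],R_down(a)) is None else abs(solve_ik([560.4,-114.5,130],R_down(a))[5]))
move_ptp([560.4,-114.5,150],R_down(best)); print(best,get_t(),get_tool_pos().round(1))
c=capture("wrist"); pickle.dump(c,open("w1.pkl","wb")); print({k:v for k,v in c.items() if k!="img"})
im=c["img"][:,:,::-1].copy(); cv2.imwrite("pics/w1.png",im)
print(fpix(c,[[539.5,-112.7,45],[560.4,-114.5,60],[566.5,-46,60],[553.5,-195,60]]).round(1))
E
```

```text
175 [ -18.9   25.9  -16.    48.1    0.  -103.9]
-5 [-18.9  25.9 -16.   48.1   0.   76.1]
[[0.92, 0.38, -0.0], [0.38, -0.92, 0.0], [0.0, -0.0, -1.0]]
-5 2.025 [ 560.4 -115.5  150.2]
{'vfov': 65.70646984690485, 'cx': 317.0357256964082, 'cy': 202.78471180144734, 'xyz': array([567.92189359, -33.55457935, 292.57180959]), 'orientation': array([[ 9.95998757e-01, -8.46837239e-02, -2.85506970e-02],
       [-8.93668959e-02, -9.43148314e-01, -3.20132497e-01],
       [ 1.82470319e-04,  3.21403057e-01, -9.46942470e-01]])}
[[291.8 199.8]
 [316.7 205.6]
 [316.6 118.1]
 [317.1 290. ]]
```

View pics/w1.png

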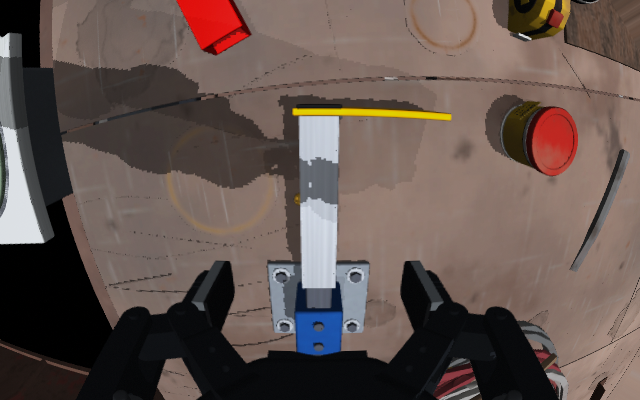

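The wrist view shows the button at (297,200), as predicted lengthwise. The sleeve edges are at columns 301 to 338 near row 205, about 2 mm further +x than computed. I'll measure the edges, then descend and close in stages while watching the side force.

Run:
```python
from h import *
c=pickle.load(open("w1.pkl","rb")); hsv=cv2.cvtColor(c["img"],cv2.COLOR_RGB2HSV)
S=cv2.GaussianBlur(hsv[...,1],(3,3),0)
mid=[]
for r in list(range(122,158,4))+list(range(206,284,4)):
    k=np.where(S[r,270:370]<28)[0]+270
    k=[x for x in k if abs(x-319)<24]
    if len(k)<25: continue
    P=fplane(c,[(min(k)-.5,r),(max(k)+.5,r)],60); w=np.linalg.norm(P[1]-P[0])
    if abs(w-30)<3: mid.append(P.mean(0)[:2])
mid=np.array(mid); k=np.polyfit(mid[:,1],mid[:,0],1); print(len(mid),"heading",90-np.degrees(np.arctan(k[0])),"x at -114.5",np.polyval(k,-114.5))
print("button",fplane(c,[(297,200)],45))
x=np.clip(np.polyval(k,-114.5),560.4,563)-.3
move_straight([x,-114.2,80],velocity=150); print(get_tool_pos().round(2),get_contact_force().round(1))
move_straight([x,-114.2,23],velocity=80); pause(.2); print(get_tool_pos().round(2),get_contact_force().round(1))
for g in (.5,.44,.40):
    command_gripper(g); print(g,get_gripper_width(),get_finger_force(),get_contact_force().round(1),get_t())
```

```text
28 heading 84.8380328036093 x at -114.5 561.8793848940285
button [[ 543.86093822 -113.2725458    45.        ]]
[ 561.87 -114.65   80.44] [1.  0.5 1. ]
[ 562.06 -114.36   23.6 ] [ 0.3  0.3 -0.8]
0.5 0.504092683971189 0.0 [ 0.   0.1 -0.8] 4.2417
0.44 0.43937746716230847 1.1153362691402435 [-1.9  0.5  1.4] 4.4667
0.4 0.4012980321032107 1.362704560160637 [-3.1 -0.9  1.7] 4.6833
```

Run:
```python
from h import *
for g in (.37,.35,.0):
    command_gripper(g); print(g,get_gripper_width(),get_finger_force(),get_contact_force().round(1),get_moment().round(2),get_tool_pos().round(2),get_t())
pause(.2);print(get_contact_force().round(1),get_tool_pos().round(2),get_finger_force())
```

```text
0.37 0.3707622969738744 1.539432629942894 [-3.  -0.1  1.6] [0.03 0.62 0.07] [ 561.29 -114.11   22.93] 4.9
0.35 0.3537757979256256 4.088897172769066 [-2.5  0.3  2.1] [ 0.12  0.39 -0.01] [ 561.84 -114.18   23.08] 5.1167
0.0 0.3448681904572717 59.090135134756565 [-2.7  0.5  3.6] [ 0.13  0.46 -0.08] [ 561.8  -114.19   23.19] 5.3333
[-2.3  0.7  3.9] [ 561.84 -114.2    23.2 ] 59.173191860318184
```

```bash
cat >> h.py <<'E'
A=np.radians(84.95); D=np.array([np.cos(A),np.sin(A),0]); N=np.array([-np.sin(A),np.cos(A),0])
def fr(): f=get_contact_force(); return -f@D, f@N, f[2]
E
python3 - <<'E'
from h import *
p0=np.array([561.85,-114.2,23.2]); f0=fr(); print(np.round(f0,1)); np.save("p0.npy",p0)
for i in range(1,16):
    s=.3*i
    move_straight(p0+s*D,velocity=6); f=fr()
    print(round(s,1),np.round(f,1),round((get_tool_pos()-p0)@D,2),round(get_t(),2))
    if f[0]-f0[0]>13: move_straight(p0+(s-.5)*D,velocity=6); print("stop",fr()); break
E
```

```text
[-0.5  2.4  3.9]
0.3 [0.9 3.8 3.6] -0.01 5.78
0.6 [1.8 3.9 3.1] 0.1 6.03
0.9 [3.9 2.2 2.2] 0.23 6.28
1.2 [5.2 2.7 2.9] 0.49 6.53
1.5 [5.3 3.7 2.2] 0.71 6.78
1.8 [3.8 2.3 2.7] 0.99 7.03
2.1 [5.2 3.9 2.6] 1.29 7.28
2.4 [4.5 3.3 2.9] 1.62 7.53
2.7 [4.2 3.3 2.5] 1.93 7.78
3.0 [4.3 3.6 2.3] 2.26 8.03
3.3 [4.6 3.7 3.5] 2.54 8.28
3.6 [5.  3.2 1.7] 2.75 8.53
3.9 [4.9 2.8 2. ] 2.94 8.78
4.2 [6.  3.2 2.4] 3.05 9.03
4.5 [7.  3.3 2.4] 3.14 9.28
```

Run:
```python
from h import *
p0=np.load("p0.npy"); s=4.5
while s<12:
    s+=.5
    move_straight(p0+s*D,velocity=6); f=fr(); x=(get_tool_pos()-p0)@D
    print(round(s,1),np.round(f,1),round(x,2),round(get_t(),2))
    if f[0]>14: move_straight(p0+(s-1)*D,velocity=6); print("stop",fr()); break
```

```text
5.0 [5.1 3.4 3. ] 3.81 9.53
5.5 [6.5 4.2 2.9] 4.12 9.78
6.0 [7.9 2.9 2.7] 4.28 10.03
6.5 [6.9 3.7 3. ] 4.99 10.28
7.0 [4.8 3.9 3.1] 6.17 10.53
7.5 [3.5 3.4 2.8] 6.89 10.78
8.0 [4.2 4.  2.8] 7.49 11.03
8.5 [4.3 2.1 3. ] 8.07 11.28
9.0 [3.5 3.6 3.2] 8.56 11.53
9.5 [3.  3.  3.3] 9.07 11.78
10.0 [4.6 4.1 3.2] 9.6 12.03
10.5 [4.5 3.  2.9] 10.13 12.28
11.0 [3.3 2.3 2.5] 10.65 12.53
11.5 [3.5 3.1 2.2] 11.18 12.78
12.0 [4.3 2.3 3.1] 11.7 13.03
```

Run:
```python
from h import *
p0=np.load("p0.npy"); s=27
move_straight(p0+s*D,velocity=12); print(fr(),get_t())
n=0
while s<67:
    s+=.65
    move_straight(p0+s*D,velocity=6); f=fr(); x=(get_tool_pos()-p0)@D; n+=1
    if n%6==0 or f[0]>5.5: print(round(s,1),np.round(f,1),round(x,2),round(get_t(),2))
    if f[0]>7.5: break
pause(.15); print("end",s,np.round(fr(),1),(get_tool_pos()-p0)@D,get_t())
```

```text
(np.float64(4.5531902079834445), np.float64(2.2789875975520864), np.float64(2.489438216387045)) 14.4333
30.9 [-1.1  2.9  3.1] 31.44 15.98
34.8 [3.  1.9 2.3] 34.71 17.53
36.7 [8.  2.6 2.6] 35.37 18.31
end 36.74999999999998 [8.  3.3 2.2] 35.365569529353 18.4583
```

Run:
```python
from h import *
p0=np.load("p0.npy")
move_straight(p0+35.5*D,velocity=6); print(np.round(fr(),1),(get_tool_pos()-p0)@D)
c=capture("wrist"); w=c; t=capture("top"); pickle.dump((w,t),open("w2.pkl","wb"))
P=np.array([561.9,-114.5,45])+21*N
a=fpix(w,P)[0]; f=200/np.tan(np.radians(t["vfov"]/2)); v=(P-t["xyz"])@np.array(t["orientation"]); b=f*v[:2]/v[2]+[t["cx"],t["cy"]]
print(a,b)
def crop(im,p,h): 
    x,y=np.clip(np.round(p).astype(int),[h,h],[640-h,400-h]); return cv2.resize(im[y-h:y+h,x-h:x+h,::-1],(400,400),interpolation=cv2.INTER_CUBIC)
cv2.imwrite("pics/c2.png",np.hstack([crop(w["img"],a,80),crop(t["img"],b,40)]))
```

```text
[3.8 2.3 3. ] 35.3143089211244
[277.04534354 340.52174751] [376.31137806 236.58188162]
```

View pics/c2.png

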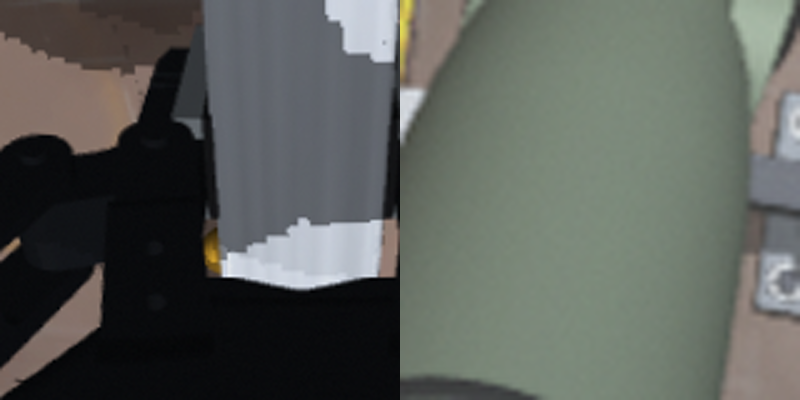

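The wrist crop shows the brass button standing out beside the sleeve at the expected place, so it's latched. I'll relax, release, lift, and go look at the offcut.

Run:
```python
from h import *
p0=np.load("p0.npy")
move_straight(p0+34.9*D,velocity=6); print(np.round(fr(),1),(get_tool_pos()-p0)@D)
command_gripper(.75); print(np.round(fr(),1))
q=p0+34.9*D; q[2]=140; move_straight(q,velocity=200)
move_ptp([512,197,150],R_down(28.7)); pause(.15); print(get_t(),get_tool_pos().round(1),get_joint_pos().round(0))
w=capture("wrist"); t=capture("top"); pickle.dump((w,t),open("w3.pkl","wb"))
cv2.imwrite("pics/w3.png",np.vstack([w["img"][:300,:,::-1],np.hstack([cv2.resize(t["img"][150:270,300:460,::-1],(400,300)),np.zeros((300,240,3),np.uint8)])]))
print(fpix(w,[[512.7,197.6,40]]))
```

```text
[2.  2.6 2.2] 35.24041501779999
[-0.4 -0.4 -0.2]
21.575 [512.6 195.7 149.8] [ 13.  22. -18.  49.  -0.  75.]
[[318.32497606 197.27689552]]
```

View pics/w3.png

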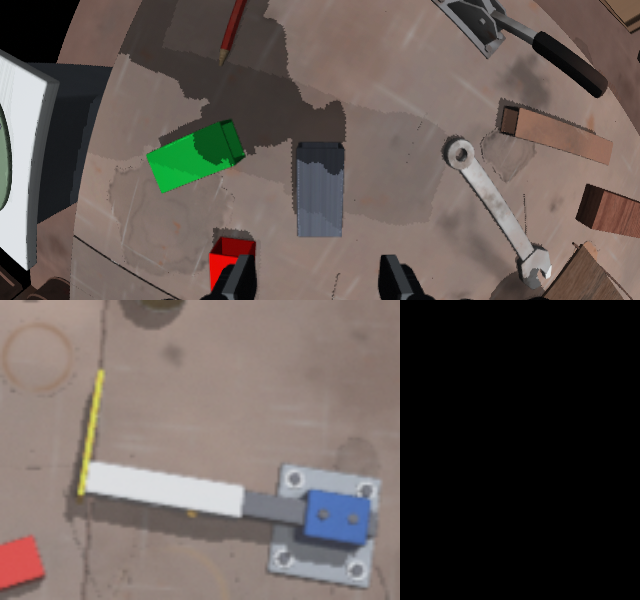

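The wrist view shows the offcut's top face at columns 297 to 344, rows 146 to 237, in line with the tool. The top view shows the button standing at the sleeve's rear hole and the plate from (340.4,178.4) to (332,228).

Run:
```python
from h import *
w,t=pickle.load(open("w3.pkl","rb")); p0=np.load("p0.npy")
T=fplane(w,[(297,146),(344,146),(343,237),(297,237)],40); print(T.round(1).tolist(),T.mean(0).round(1))
u=T[0]-T[3]+T[1]-T[2]; print("len",np.linalg.norm(T[0]-T[3]),np.linalg.norm(T[1]-T[0]),"heading",np.degrees(np.arctan2(u[1],u[0])))
print("red corner",fplane(w,[(253,240),(242,155)],40).round(1))
P=plane(t,[(341.2,178.6),(333,228)],60); print("plate near edge",P.round(1),"along D rel p0",((P-p0)@D).round(1),"N",((P-p0)@N).round(1))
```

```text
[[476.2, 228.0, 40.0], [510.1, 246.5, 40.0], [550.1, 175.3, 40.0], [513.8, 155.6, 40.0]] [512.6 201.4  40. ]
len 81.60404576376973 38.53065773800776 heading 118.39524371209845
red corner [[479.8 133.2  40. ]
 [438.6 199.9  40. ]]
plate near edge [[673.7 -18.4  60. ]
 [551.3  -7.4  60. ]] along D rel p0 [105.2 105.5] N [-103.    19.9]
```

Plate face at 105.3 mm along D matches 35.3 + 70 exactly. Now I'll pick the offcut and carry it over.

Run:
```python
from h import *
p0=np.load("p0.npy")
R=R_down(28.5); P=np.array([512.6,200.5,0])
move_straight(P+[0,0,60],rot=R,velocity=100)
move_straight(P+[0,0,3],velocity=70); pause(.2); print(get_tool_pos().round(2),get_contact_force().round(1))
command_gripper(.55); print(get_contact_force().round(1)); command_gripper(0); pause(.1)
print(get_gripper_width()*85,get_finger_force(),get_contact_force().round(1),get_tool_pos().round(2),get_t())
np.save("zpick.npy",get_tool_pos()[2])
move_straight(P+[0,0,130],velocity=150); print(get_gripper_width()*85,get_contact_force().round(1))
G=p0+53*D-70*N; G[2]=130
move_ptp(G,R_down(-5.05)); pause(.2); print(get_tool_pos().round(1),get_gripper_width()*85,get_contact_force().round(1),get_t())
G[2]=40; move_straight(G,velocity=120); pause(.2)
w=capture("wrist"); pickle.dump(w,open("w4.pkl","wb")); cv2.imwrite("pics/w4.png",w["img"][:,:,::-1]); print(get_tool_pos().round(2),get_contact_force().round(1),get_t())
```

```text
[513.02 200.59   3.5 ] [0.  0.  0.4]
[-1.   0.  -0.4]
39.08343444645375 61.65844917297363 [-0.3  0.2  4.5] [512.81 200.53   3.26] 24.525
39.11723125071098 [-0.7 -0.2 -2.6]
[636.1 -65.9 130.2] 39.27018271862931 [ 0.4 -0.  -3.1] 26.8583
[636.81 -67.67  40.85] [ 0.7 -0.9 -3. ] 28.0083
```

View pics/w4.png

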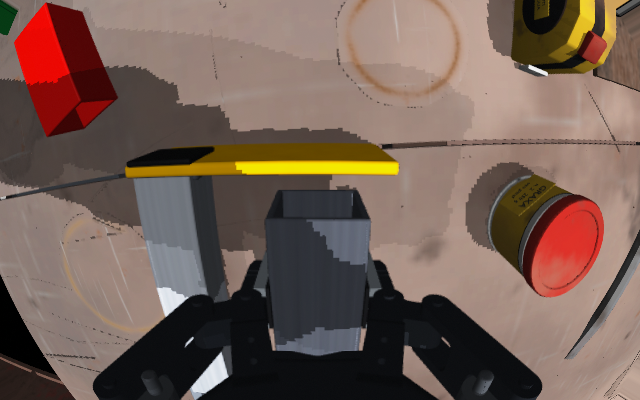

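The wrist view shows the held tube (265 to 370, top end at row 192) parallel to the sleeve and facing the yellow plate, with the tin and tape well clear. I'll lower it and butt it gently.

Run:
```python
from h import *
p0=np.load("p0.npy"); z=float(np.load("zpick.npy"))
at=lambda s,zz: np.r_[(p0+s*D-70*N)[:2],zz]
move_straight(at(53,12),velocity=60); pause(.1); move_straight(at(53,z+.5),velocity=25); pause(.1)
zc=z+.5; f0=np.array(fr()); print(np.round(f0,1),get_tool_pos().round(2),get_t())
s=53; move_straight(at(60,zc),velocity=15); s=60
f0=np.array(fr()); print("at60",np.round(f0,1))
while s<72:
    s+=.4; move_straight(at(s,zc),velocity=6); f=np.array(fr())
    print(round(s,1),np.round(f,1),((get_tool_pos()-p0)@D).round(2),round(get_t(),2))
    if f[0]-f0[0]>2.5: break
print("N",((get_tool_pos()-p0)@N).round(2),get_tool_pos().round(2),get_moment().round(2))
```

```text
[-0.4  0.4 -3.7] [636.12 -67.52   3.65] 29.3083
at60 [-0.7  0.3 -2.9]
60.4 [ 0.   0.1 -2.7] 60.37 30.18
60.8 [ 0.5 -0.5 -2.3] 60.81 30.43
61.2 [ 0.4  0.  -3.8] 61.2 30.68
61.6 [ 0.3 -0.1 -2.6] 61.64 30.93
62.0 [ 0.4  0.5 -2.8] 62.04 31.18
62.4 [-0.1 -0.4 -3.1] 62.43 31.43
62.8 [-0.1 -0.2 -3.8] 62.83 31.68
63.2 [ 0.1  0.4 -3.1] 63.25 31.93
63.6 [ 0.   0.2 -2.4] 63.63 32.17
64.0 [ 0.3 -0.  -3.1] 63.99 32.42
64.4 [ 0.4 -0.3 -2.9] 64.42 32.67
64.8 [-0.5  0.6 -3.1] 64.82 32.92
65.2 [ 0.3 -0.1 -2.4] 65.26 33.17
65.6 [ 1.  -0.1 -3.7] 65.27 33.42
66.0 [ 4.8  0.  -2.4] 65.28 33.67
N -70.0 [637.32 -55.34   3.79] [-0.79  0.12  0.09]
```

Run:
```python
from h import *
p0=np.load("p0.npy"); z=float(np.load("zpick.npy"))
at=lambda s,zz: np.r_[(p0+s*D-70*N)[:2],zz]
zz=z+.5
while zz>z-1:
    zz-=.3; move_straight(at(65.7,zz),velocity=6); f=fr(); print(round(zz,2),np.round(f,1),get_tool_pos().round(2))
    if f[2]>-.5: break
move_straight(at(65.45,zz),velocity=6); print(np.round(fr(),1),((get_tool_pos()-p0)@D).round(2))
command_gripper(.62); pause(.1); print(np.round(fr(),1),get_gripper_width()*85)
move_straight(at(65.4,70),velocity=60); move_straight(at(65.4,160),velocity=150)
move_ptp([400,150,250],R_down(-5)); pause(.2)
t=capture("top"); s=capture("scene"); pickle.dump((t,s),open("w5.pkl","wb")); print(get_t())
cv2.imwrite("pics/f.png",np.hstack([cv2.resize(t["img"][110:270,290:460,::-1],(400,376)),cv2.resize(s["img"][130:250,220:440,::-1],(400,218)) if 0 else cv2.copyMakeBorder(cv2.resize(s["img"][130:250,250:430,::-1],(400,267)),0,109,0,0,0)]))
```

```text
3.46 [ 4.2  0.4 -0.5] [637.41 -55.32   3.58]
[ 4.4  1.  -0.2] 65.29
[ 1.4 -6.1  0.9] 52.376078145515294
38.1083
```

View pics/f.png

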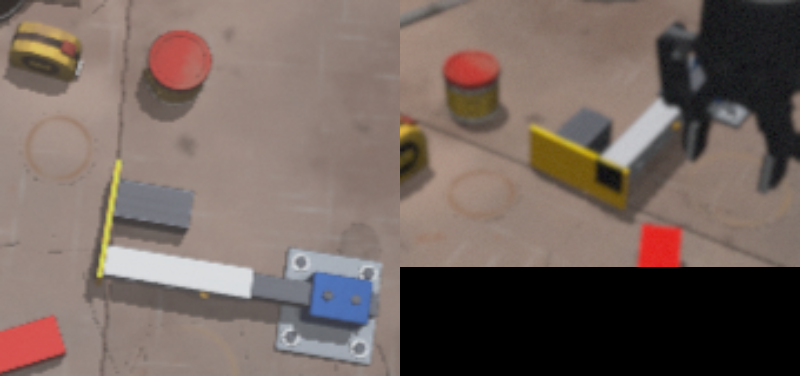

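Run:
```python
from h import *
t,s=pickle.load(open("w5.pkl","rb")); p0=np.load("p0.npy")
hsv=cv2.cvtColor(t["img"],cv2.COLOR_RGB2HSV).astype(int); x0,y0=290,110
m=((hsv[...,1]<45)&(hsv[...,2]<125)).astype(np.uint8)
ct=biggest(m,(336,180,380,210)); print(ct.min(0),ct.max(0))
q=[(290+a/2.353,110+b/2.353) for a,b in [(117,180),(192,190),(188,222),(113,216)]]
P=plane(t,q,40)-p0; print(np.c_[P@D,P@N].round(1))
pts,r=rect(t,ct,40); c3=np.r_[r[0],0]-p0; print("centre D,N",c3@D,c3@N,r[1],r[2])
top=plane(t,[(x,ct[ct[:,0]==x,1].min()) for x in range(344,368)],40); k=np.polyfit(top[:,1],top[:,0],1); print("heading",90-np.degrees(np.arctan(k[0])))
bu=plane(t,[(290+204/2.353,110+294/2.353)],45)-p0; print("button",bu@D,bu@N,get_contact_force().round(1))
```

```text
[338 201] [369 209]
[[105.7 -87.9]
 [ 26.8 -90.2]
 [ 26.  -55.7]
 [103.7 -49.2]]
centre D,N 65.3065990868932 -47.525746043814 (19.92845916748047, 75.64183807373047) 4.455965042114258
heading 84.16790852396468
button [-0.6479031] [16.85854329] [-0.7  0.6  0.7]
```

Tube end is at D = 105 mm, on the plate face. Its centre is about 70 mm to the side, it lies square, and the button is standing out.

```bash
python3 -c "
from workcell import *
print(close_job())"
```

```text
the job is handed in; nothing more can be done
None
```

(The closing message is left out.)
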